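# Find which way the canister cap loosens and lift it off

## Task

Two look-alike white canisters with twist-lock wooden caps stand on the packing table; one cap loosens clockwise and the other counter-clockwise, and nothing shows which. Open the canister that has the stack of gift tags on the table in front of it (the other has a bar of soap): turn its cap by the finger bar, one way and if need be the other, until it comes free, then lift it straight up without tipping it and finish while still holding it in the air, about 10 cm above the canister's rim. Leave the other canister's cap and the things standing around undisturbed.

Things in the scene. Friction and masses are not known exactly. Their poses are not given: they have to be found in the camera images.
- canister_1: white canister, fixed, 84 mm across, foot 104 mm, rim 80 mm up. Origin: centre of its underside; z up. Cap angle (cap x from canister x): hard stops 0.4 rad to the tightening, 1.1 rad to the loosening side; the cap lifts out only in the last 0.2 rad before the latter. One canister loosens counter-clockwise (from above), the other clockwise; unseen: find by trying. Twin of canister_2.
- canister_2: white canister, fixed, 84 mm across, foot 104 mm, rim 80 mm up. Origin: centre of its underside; z up. Cap angle (cap x from canister x): hard stops 0.4 rad to the tightening, 1.1 rad to the loosening side; the cap lifts out only in the last 0.2 rad before the latter. One canister loosens counter-clockwise (from above), the other clockwise; unseen: find by trying. Twin of canister_1.
- cap_1: loose wooden cap of canister_1, 100 g: disc 72 mm across, 10 mm thick, with an upright finger bar across its middle, 52 mm long, 16 mm thick, standing 31 mm above the disc. Origin: centre of the disc's underside, on the turning axis; z up; x along the bar. Two lugs, 15 mm below, sit under the canister's lip. Turns freely between its stops, 1.5 mm upward play, no spring; starts within 0.2 rad of the canister's x.
- cap_2: loose wooden cap of canister_2, 100 g: disc 72 mm across, 10 mm thick, with an upright finger bar across its middle, 52 mm long, 16 mm thick, standing 31 mm above the disc. Origin: centre of the disc's underside, on the turning axis; z up; x along the bar. Two lugs, 15 mm below, sit under the canister's lip. Turns freely between its stops, 1.5 mm upward play, no spring; starts within 0.2 rad of the canister's x.
- tag_stack: stack of cream paper gift tags, 74 x 95 x 17 mm, fixed; origin: centre of its underside, z up. It lies between the robot and the canister to be opened: one canister stands left of y = -0.05 m and one right of it, and the wanted one is on the same side as the tags.
- soap: bar of soap with a paper band, 63 x 82 x 25 mm, fixed; origin: centre of its underside. It lies in front of the canister to be left shut.
- egg_cup: turned wooden egg cup, 50 mm across, 53 mm high, standing behind the canisters; a loose bystander to be left alone. Origin: centre of its underside.
- spinning_top: wooden spinning top with a stem, 53 mm across, 62 mm high, standing between the two canisters; a loose bystander to be left alone. Origin: centre of its underside.
- wood_bird: carved wooden bird, 55 x 109 x 54 mm, back left; a loose bystander to be left alone. Origin: centre of its underside.
Things that resemble listed ones, but are neither listed nor needed, are in the scene too. What is shaped like the cap_1 but purple or yellow is not meant. Leave any red look-alike of the tag_stack alone.

How it is judged (in metres and radians):
On the way:
1. the cap of the canister behind the gift tags has been turned well round (over 0.8 rad from the canister's x axis) while still seated on the rim ((((world y of each of canister_1, tag_stack above -0.05 m or world y of each of canister_1, tag_stack below -0.05 m) and angle between the x axis of cap_1 and the x axis of canister_1, either way round above 0.8 rad and z of cap_1 in the frame of canister_1 below 0.086 m) or ((world y of each of canister_2, tag_stack above -0.05 m or world y of each of canister_2, tag_stack below -0.05 m) and angle between the x axis of cap_2 and the x axis of canister_2, either way round above 0.8 rad and z of cap_2 in the frame of canister_2 below 0.086 m))), for 0.05 s.
At the end, for the whole second after the job is handed in: The wanted cap is held still by the fingers (over 1 N), its underside at least 70 mm above its canister's rim, upright within 0.4 rad, not touching the canister; the other cap is still seated, moved under 8 mm and within 0.55 rad of its canister's x axis ((((world y of each of canister_1, tag_stack above -0.05 m or world y of each of canister_1, tag_stack below -0.05 m) and z of cap_1 in the frame of canister_1 above 0.15 m and angle between cap_1's own z axis and vertical below 0.4 rad and contact force between the fingers and cap_1 above 1 N and contact force between cap_1 and canister_1 below 0.05 N and angular speed of cap_1 below 0.2 rad/s and linear speed of cap_1 below 0.03 m/s and (z of cap_2 in the frame of canister_2 below 0.083 m and horizontal distance between cap_2 and canister_2 below 0.008 m and distance of cap_2 from where it was at the start of the episode below 0.008 m and angle between the x axis of cap_2 and the x axis of canister_2, either way round below 0.55 rad)) or ((world y of each of canister_2, tag_stack above -0.05 m or world y of each of canister_2, tag_stack below -0.05 m) and z of cap_2 in the frame of canister_2 above 0.15 m and angle between cap_2's own z axis and vertical below 0.4 rad and contact force between the fingers and cap_2 above 1 N and contact force between cap_2 and canister_2 below 0.05 N and angular speed of cap_2 below 0.2 rad/s and linear speed of cap_2 below 0.03 m/s and (z of cap_1 in the frame of canister_1 below 0.083 m and horizontal distance between cap_1 and canister_1 below 0.008 m and distance of cap_1 from where it was at the start of the episode below 0.008 m and angle between the x axis of cap_1 and the x axis of canister_1, either way round below 0.55 rad)))); the arm keeps its last pose, push and grip.
It fails at once if the cap of the other canister (with the soap) was turned beyond 0.55 rad or moved more than 8 mm (((world y of each of canister_2, tag_stack above -0.05 m or world y of each of canister_2, tag_stack below -0.05 m) and (distance of cap_1 from where it was at the start of the episode above 0.008 m or angle between the x axis of cap_1 and the x axis of canister_1, either way round above 0.55 rad)) or ((world y of each of canister_1, tag_stack above -0.05 m or world y of each of canister_1, tag_stack below -0.05 m) and (distance of cap_2 from where it was at the start of the episode above 0.008 m or angle between the x axis of cap_2 and the x axis of canister_2, either way round above 0.55 rad))).
It fails at once if the cap was tipped over 0.6 rad (angle between any of cap_1, cap_2's own z axis and vertical above 0.6 rad).
It fails at once if a bystander was shifted more than 25 mm or knocked over (distance of any of egg_cup, spinning_top, wood_bird from where it was at the start of the episode above 0.025 m or angle between any of egg_cup, spinning_top, wood_bird's own z axis and vertical above 0.6 rad).
It also fails if it takes over 51 s, if anything falls off the work surface, if the arm or the gripper's body presses on something with over 40 N, if the wrist force passes 120 N, or if a joint passes its speed limit or range.

## Robot

A 6-joint arm with a two-finger parallel gripper is mounted at the origin on a cart in front of the work surface, level with it; the furniture and walls round the work are solid. World frame = base frame: x ahead of the robot, y to its left, z up, the work surface at z = 0. Lengths are in mm, angles in degrees, forces in N, time in s.
With the tool pointing down it reaches from about 350 to 850 mm from the base axis. Payload 8.1 kg.
Tool frame: the origin (TCP) lies between the finger pads; the fingertips stand 22 mm ahead of it and the grasp point (between the pads) lies 3 mm ahead of it (r.nose_length is the z of the fingertips in the tool frame, in mm); z points along the fingers, x is the direction in which the jaws open and shut, and the axes are right-handed (so a half turn about z gives the same grasp; the last joint's range is limited). The gripper opens to 85 mm and grips with 20 to 120 N. Pads are 22 mm wide; open, the fingers measure 114 mm over their backs; the gripper's body (76 mm by 85 mm) begins 54 mm behind the grasp point. The pads swing forward as they close: fully open they stand 13 mm farther back than shut.
Start: joints at [-75.138, 7.471, 85.268, -0, 87.261, -4.893], TCP at [202.825, -564.683, 253.292] pointing down, gripper open.
Joint ranges: [-169.43, 169.43], [-51.17, 129.36], [1.28, 143.12], [-76.62, 256.62], [0, 156.53], [-152.29, 152.29]. Speed limits (degrees/s): [136.94, 136.94, 159.86, 180, 180, 180].

## Interface

Orientations are given as [roll, pitch, yaw] about the fixed x, y, z axes, in that order (R = Rz(yaw) Ry(pitch) Rx(roll)).
In Python, from bench import r gives the robot as it stands.
- The arm moves only by the shell command python3 -m jog 'ROWS' [FORCE]. ROWS is JSON, a list of rows, each a list of 5 numbers: the shift along the tool's x, y, z in m, then the turn about the tool's z in degrees, then the opening in per cent of the stroke, from 0 (shut) to 100 (fully open). A call has 1 to 8 rows; each row is the pose to reach, as a shift and turn from the pose measured when the call began, along the tool's axes at that moment; what a row does not reach only later rows make up. A row lasts 1/10 s, in which the tool goes at most 50 mm and 8.59 degrees, less where a joint would pass 70% of its speed; a pose out of reach is approached as far as the arm can. A call with a gripper value outside its range is refused whole. The fingers move at their own pace and stop on an object; FORCE is the grip in N (left out, the last holds). Time passes only in rows, so rows that repeat a pose let the fingers close. It gives the time, the measured TCP pose, the force and the opening at its end, in the units of the state.
- r.sense(): the state, without advancing time (a new reading comes with each control period).
- r.snapshot(name): name is "scene" or "side" or "wrist"; returns a dict with "image" (420x560x3 uint8, red, green, blue), "K" (3x3 intrinsics, pixels), "T" (4x4, takes a point from camera to world coordinates); the wrist camera has in their place "tool_from_camera" (4x4, takes a point from camera to tool coordinates, whose origin is the TCP and whose axes are the tool frame's). Camera axes: x right, y down, z forward; pixel columns grow to the right and rows downward; lengths in mm; the calibration is good to about 2 mm. A picture is of the moment at which its call begins: read the wrist's pose just before it. There is no depth.
- r.hand_in(): hands the job in, once; it reports no verdict.
Trained networks look in a picture, given as the dict that the camera call returned (one of the last four; its "shot" number tells which), for a name from the list of things; names that differ only in an ending like _2 or _b are one class to them, and where a whole thing is asked for, a point or a joint stands for the part that bears it (a point fixed in the world has none). Each returns a list of dicts, best first, with "conf" (0 to 1); they miss things now and then, are a little off and sometimes report something else, mostly with a low value. They report only what shows in the picture. A call takes as long as a camera call. They do not tell look-alikes from the thing itself.
- r.search_frame(picture, label): "bbox" ([left, top, right, bottom] in pixels, round what is visible of it).
- r.pinpoint(picture, label): "uv" ([column, row] in pixels: a listed point, or the origin of a listed thing).
The state is a dict: "time": time; "joint_pos": joint angles; "qd": joint speeds; "joint_efforts": joint torques, N m; "tool_pos": TCP position; "tcp_rot": TCP orientation; "ft_force": force on the tool from outside, world axes, zero at the start; "wrist_torque": the same for the moment, N m; "finger_gap": finger opening in mm.
Only numpy, scipy, OpenCV 4.12 (cv2) and the standard library are available. Lean on these libraries where they do the work, as an engineer would, in place of code of your own. Each camera call takes 0.05 s, during which the arm holds its last target. There are 200 camera calls.

## Working session

There is one attempt and no reset: what is moved stays moved. The work goes in short steps, Python scripts to look and compute and a shell command to move; the robot and the scene stay as the last step left them, time stands still between calls to the robot, and variables do not carry over. Pictures are saved under pics/ and viewed, about 8 in all and at most 12, crops included, and the job is handed in when it is done.

```bash
mkdir -p pics; ls; python3 - <<'E'
from bench import r
import cv2
s=r.sense();print(s['time'],s['tool_pos'],s['tcp_rot'],s['finger_gap'],r.nose_length)
for n in("scene","side"):
    p=r.snapshot(n);cv2.imwrite(f"pics/{n}0.png",p["image"][:,:,::-1])
    print(n,p["K"],p["T"])
    for l in("cap_1","canister_1","tag_stack","soap"):
        print(l,[(d['uv'],round(d['conf'],2)) for d in r.pinpoint(p,l)][:5])
E
```

```text
pics
0.0 [ 202.6818594  -564.18498424  252.25352462] [-1.79991246e+02  1.04711431e-01 -7.02453947e+01] 85.38014454759782 22.0
scene [[405.24700836   0.         272.54111378]
 [  0.         405.24700836 213.11809556]
 [  0.           0.           1.        ]] [[-8.09198137e-01 -3.65533000e-01  4.59982609e-01  1.54859029e+02]
 [-5.87067464e-01  5.34292988e-01 -6.08179904e-01  4.79153113e+02]
 [-2.34556583e-02 -7.62178869e-01 -6.46941422e-01  6.51192711e+02]
 [ 0.00000000e+00  0.00000000e+00  0.00000000e+00  1.00000000e+00]]
cap_1 [([253.3, 257.2], 0.85), ([339.3, 182.2], 0.81), ([302.6, 183.6], 0.76), ([354.5, 271.4], 0.63)]
canister_1 [([259.9, 279.1], 0.93), ([300.4, 214.5], 0.61)]
tag_stack [([365.0, 236.4], 0.84), ([233.7, 382.0], 0.81)]
soap [([299.8, 332.1], 0.71)]
side [[440.07465907   0.         278.65021017]
 [  0.         440.07465907 209.59092608]
 [  0.           0.           1.        ]] [[ 9.58056154e-01 -1.31913712e-01  2.54415365e-01  3.16675132e+02]
 [-2.86488774e-01 -4.18390107e-01  8.61901329e-01 -8.03835466e+02]
 [-7.25173184e-03 -8.98637019e-01 -4.38633014e-01  4.83085788e+02]
 [ 0.00000000e+00  0.00000000e+00  0.00000000e+00  1.00000000e+00]]
cap_1 [([253.0, 200.8], 0.85), ([322.4, 328.5], 0.71), ([188.7, 262.3], 0.61), ([314.5, 250.3], 0.58), ([307.1, 197.3], 0.49)]
canister_1 [([309.1, 287.2], 0.89), ([252.3, 231.0], 0.74)]
tag_stack [([254.1, 232.2], 0.73), ([198.2, 202.9], 0.65), ([219.6, 303.0], 0.57)]
soap [([190.8, 229.1], 0.7)]
```

View pics/scene0.png

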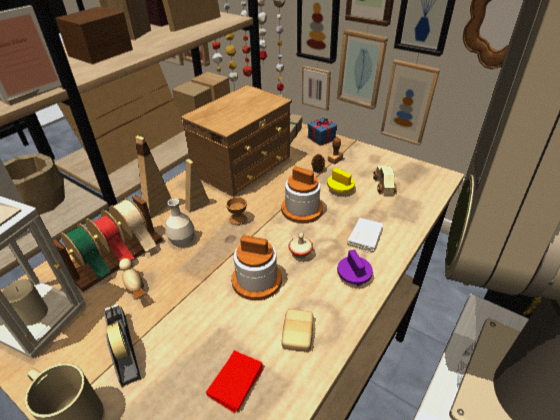

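View pics/side0.png

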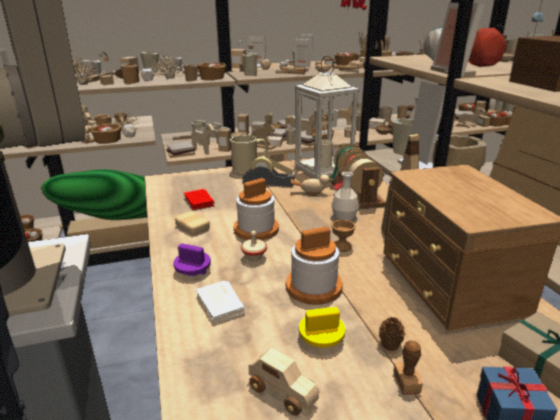

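```bash
cat > h.py <<'E'
import numpy as np
from bench import r
def ray(K,T,uv,z):
    d=T[:3,:3]@np.linalg.inv(K)@np.array([*uv,1.]);o=T[:3,3]
    return o+d*(z-o[2])/d[2]
def wristT(p,s):
    from scipy.spatial.transform import Rotation as R
    T=np.eye(4);T[:3,:3]=R.from_euler('xyz',s['tcp_rot'],degrees=True).as_matrix();T[:3,3]=s['tool_pos']
    return T@np.array(p['tool_from_camera'])
E
python3 - <<'E'
from h import *
for n in("scene","side"):
    p=r.snapshot(n)
    for l,z in(("cap_1",80),("canister_1",0),("tag_stack",0),("soap",0),("egg_cup",0),("spinning_top",0),("wood_bird",0)):
        for d in r.pinpoint(p,l)[:5]: print(n,l,np.round(d['uv']),round(d['conf'],2),np.round(ray(p['K'],p['T'],d['uv'],z)[:2]))
E
```

```text
scene cap_1 [343. 184.] 0.64 [ 487. -238.]
scene cap_1 [303. 184.] 0.6 [ 564. -185.]
scene cap_1 [354. 267.] 0.56 [343. -17.]
scene canister_1 [300. 213.] 0.78 [ 562. -172.]
scene canister_1 [256. 281.] 0.67 [517.  63.]
scene tag_stack [233. 383.] 0.97 [415. 258.]
scene tag_stack [364. 235.] 0.6 [ 397. -188.]
scene soap [299. 334.] 0.92 [376. 116.]
scene egg_cup [235. 218.] 0.9 [682. -65.]
scene spinning_top [301. 252.] 0.68 [489. -61.]
scene wood_bird [135. 288.] 0.97 [713. 221.]
side cap_1 [254. 198.] 0.84 [516.  62.]
side cap_1 [192. 263.] 0.76 [ 354. -163.]
side cap_1 [316. 250.] 0.74 [ 567. -185.]
side cap_1 [322. 331.] 0.74 [ 499. -383.]
side canister_1 [313. 286.] 0.87 [ 564. -183.]
side canister_1 [256. 232.] 0.74 [516.  51.]
side tag_stack [195. 203.] 0.93 [403. 249.]
side tag_stack [220. 304.] 0.71 [ 392. -184.]
side soap [193. 227.] 0.97 [380. 118.]
side egg_cup [346. 248.] 0.93 [680. -75.]
side spinning_top [255. 259.] 0.84 [485. -59.]
side wood_bird [309. 195.] 0.7 [701. 207.]
```

The white tag stack is at about (395, -186), scene px (365, 235), and the red one is a decoy. So the wanted canister is the right one at about (565, -185). The soap, px (298, 330), lies in front of the left canister. Next I move the hand above the right one.

```bash
python3 -m jog '[[-0.02,-0.04,0,0,100],[-0.042,-0.085,0,0,100],[-0.064,-0.13,0,0,100],[-0.086,-0.173,0,0,100],[-0.108,-0.217,0,0,100],[-0.13,-0.26,0,0,100],[-0.152,-0.305,0,0,100],[-0.174,-0.35,0,0,100]]' 30; python3 -m jog '[[-0.02,-0.04,0,0,100],[-0.04,-0.08,0,0,100],[-0.05,-0.105,0,0,100],[-0.05,-0.105,0,0,100],[-0.05,-0.105,0,0,100]]'
python3 - <<'E'
from h import *
import cv2
s=r.sense();p=r.snapshot("wrist");cv2.imwrite("pics/w1.png",p["image"][:,:,::-1])
print(s['tool_pos'],s['tcp_rot'],s['joint_pos'],s['ft_force'],np.round(p['tool_from_camera'],2))
T=wristT(p,s)
for l,z in(("cap_1",80),("canister_1",0)):
    for d in r.pinpoint(p,l)[:5]: print(l,np.round(d['uv']),round(d['conf'],2),np.round(ray(p['K'],T,d['uv'],z)[:2]))
E
```

```text
time: 2.1
tool_pos: [474.4, -281.1, 253.6]
tcp_rot: [-180.0, -0.0, -70.3]
ft_force: [0.3, -1.4, 0.6]
finger_gap: 85.6
time: 2.6
tool_pos: [556.4, -198.2, 253.4]
tcp_rot: [180.0, -0.0, -70.2]
ft_force: [1.3, 0.1, -0.6]
finger_gap: 85.3
[ 556.42756005 -198.23996622  253.41223778] [ 1.79985081e+02 -3.49048505e-02 -7.01671900e+01] [-2.45615568e+01  6.02355326e+00  8.68171029e+01 -3.54220326e-02
  8.71455853e+01  4.56073975e+01] [ 1.33590696  0.12428324 -0.6092594 ] [[   1.     -0.     -0.     -0.44]
 [   0.      0.96    0.28  -72.03]
 [   0.     -0.28    0.96 -119.52]
 [   0.      0.      0.      1.  ]]
cap_1 [352. 229.] 0.75 [ 543. -291.]
cap_1 [ 10. 140.] 0.65 [515.  61.]
cap_1 [134. 275.] 0.63 [410. -84.]
cap_1 [268. 177.] 0.55 [ 566. -188.]
canister_1 [ 69. 131.] 0.76 [521.  58.]
```

View pics/w1.png

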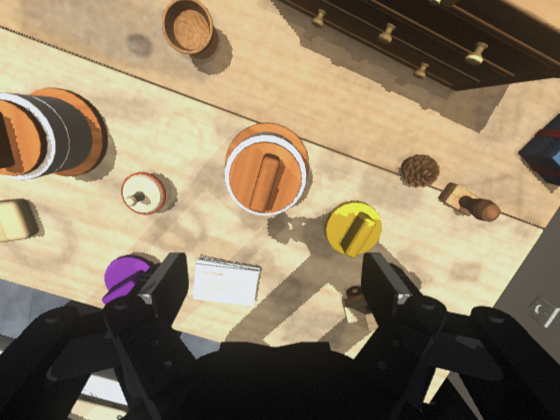

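The wrist view shows the wanted cap at about px (267, 178). Its bar runs from about (272, 155) to (258, 210). I need a closer look for the angle.

```bash
python3 - <<'E'
import cv2
i=cv2.imread("pics/w1.png")[115:225,215:320]
cv2.imwrite("pics/w1c.png",cv2.resize(i,None,fx=5,fy=5,interpolation=cv2.INTER_CUBIC))
E
```

```text
(no output)
```

View pics/w1c.png

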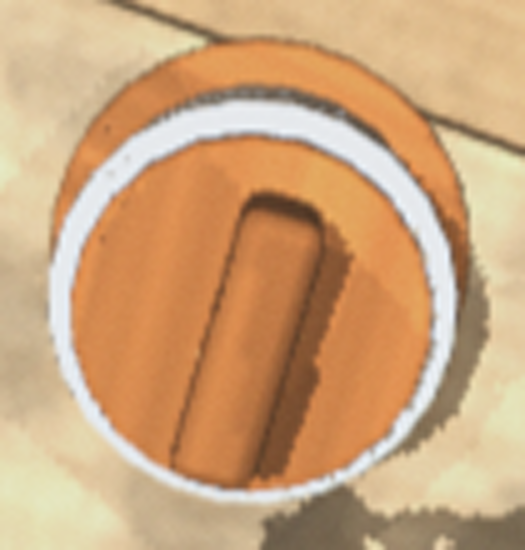

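```bash
cat >> h.py <<'E'
def plan(c,jaw,z):
    s=r.sense();y=np.radians(s['tcp_rot'][2]);d=np.array(c)-s['tool_pos'][:2]
    print("x",d@[np.cos(y),np.sin(y)],"y",d@[np.sin(y),-np.cos(y)],"z",s['tool_pos'][2]-z,"turn(tool z)",-((jaw-s['tcp_rot'][2]+90)%180-90))
E
python3 - <<'E'
from h import *
s=r.sense();p=r.snapshot("wrist");T=wristT(p,s)
P=[ray(p['K'],T,(215+u/5,115+v/5),121)[:2] for u,v in((243,212),(322,222),(248,488),(170,470))]
a=(P[0]+P[1])/2;b=(P[2]+P[3])/2;print(np.round(P),(a+b)/2,np.linalg.norm(a-b))
ang=np.degrees(np.arctan2(*(a-b)[::-1]));print("bar",ang)
# disc/rim ellipse inner edge centre at z=90 : crop left 72,right 433, top 135,bottom 490
q=[ray(p['K'],T,(215+u/5,115+v/5),80)[:2] for u,v in((50,300),(457,300),(258,98),(250,502))];print(np.mean(q[:2],0),np.mean(q[2:],0))
plan((a+b)/2,ang-90,117)
E
```

```text
[[ 588. -178.]
 [ 591. -191.]
 [ 541. -195.]
 [ 540. -181.]] [ 564.91817706 -186.07403137] 48.87276114193955
bar 3.7977468893405093
[ 566.05337062 -186.07944733] [ 564.52983064 -186.67935489]
x -9.656391925019536 y -13.29062283932892 z 136.6663762703027 turn(tool z) 15.858337158888133
```

```bash
python3 -m jog '[[-0.005,-0.007,0.02,8,100],[-0.0097,-0.0133,0.06,16,100],[-0.0097,-0.0133,0.1,16,100],[-0.0097,-0.0133,0.12,16,100],[-0.0097,-0.0133,0.137,16,100],[-0.0097,-0.0133,0.137,16,100],[-0.0097,-0.0133,0.137,16,100]]' 30
python3 - <<'E'
from h import *
import cv2
s=r.sense();p=r.snapshot("wrist");cv2.imwrite("pics/w2.png",p["image"][:,:,::-1])
plan((565,-186),-86,117);print(s['tool_pos'],s['ft_force'])
E
```

```text
time: 3.5
tool_pos: [564.6, -186.8, 117.1]
tcp_rot: [-180.0, -0.0, -86.4]
ft_force: [0.7, 0.4, 0.8]
finger_gap: 85.1
x -1.0165041547135407 y 0.29399660296931585 z 1.0520867774338285 turn(tool z) -0.3995199981557107
[ 564.64067659 -186.84821595  117.09309131] [0.69706938 0.42126493 0.75153849]
```

View pics/w2.png

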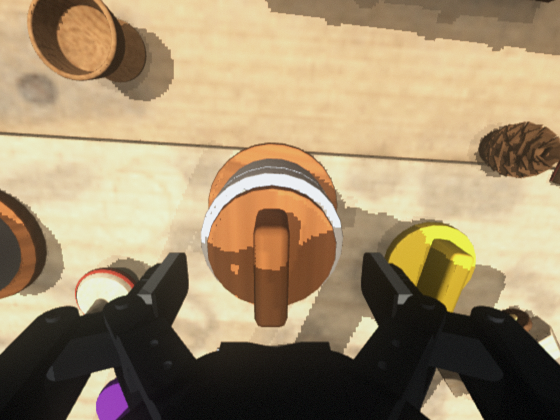

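The bar stands midway between the open fingers, at px (272, 270). I'm closing.

```bash
python3 -m jog '[[0,0,0,0,0],[0,0,0,0,0],[0,0,0,0,0],[0,0,0,0,0],[0,0,0,0,0],[0,0,0,0,0]]' 30
python3 -c "
from h import *
s=r.sense();print(s['tool_pos'],s['tcp_rot'],s['ft_force'],s['wrist_torque'],s['finger_gap'])"
```

```text
time: 4.15
tool_pos: [565.5, -187.0, 118.4]
tcp_rot: [-179.9, -0.1, -86.4]
ft_force: [-0.3, -0.0, 1.8]
finger_gap: 15.2
[ 565.53713147 -187.01790914  118.35052278] [-1.79870636e+02 -9.58110645e-02 -8.63974769e+01] [-0.30611694 -0.0131775   1.78947493] [0.05704222 0.00149786 0.00051757] 15.21699309481162
```

```bash
cat > st.py <<'E'
from h import *
s=r.sense();print(s['tcp_rot'][2],'tz',s['wrist_torque'],s['joint_pos'][5])
E
python3 -m jog '[[0,0,0,-4,0],[0,0,0,-8,0],[0,0,0,-11,0],[0,0,0,-11,0]]'; python3 st.py
python3 -m jog '[[0,0,0,-2,0],[0,0,0,-4,0],[0,0,0,-6,0],[0,0,0,-6,0]]'; python3 st.py
python3 -m jog '[[0,0,0,-2,0],[0,0,0,-4,0],[0,0,0,-6,0],[0,0,0,-6,0]]'; python3 st.py
```

```text
time: 4.55
tool_pos: [565.6, -187.0, 118.4]
tcp_rot: [-179.9, -0.1, -75.3]
ft_force: [-0.9, 0.8, 0.5]
finger_gap: 15.7
-75.34434098591254 tz [ 0.06825275 -0.01263619  0.03018165] 52.144151472849515
time: 4.95
tool_pos: [565.6, -186.9, 118.3]
tcp_rot: [-179.9, -0.1, -69.4]
ft_force: [-0.6, 0.6, 2.6]
finger_gap: 15.1
-69.3966072254512 tz [ 0.06960751 -0.02828394  0.01196283] 46.19761938937771
time: 5.35
tool_pos: [565.7, -186.9, 118.4]
tcp_rot: [-179.9, -0.1, -63.5]
ft_force: [0.1, -0.3, 0.8]
finger_gap: 15.9
-63.47132857454044 tz [0.03699107 0.01339118 0.03731128] 40.274759337420974
```

```bash

python3 -m jog '[[0,0,0,-2,0],[0,0,0,-4,0],[0,0,0,-6,0],[0,0,0,-6,0]]'; python3 st.py
python3 -m jog '[[0,0,0,-2,0],[0,0,0,-4,0],[0,0,0,-6,0],[0,0,0,-6,0]]'; python3 st.py
```

```text
time: 5.75
tool_pos: [565.7, -186.9, 118.4]
tcp_rot: [-179.9, -0.2, -57.6]
ft_force: [-0.1, 0.3, 0.6]
finger_gap: 15.3
-57.56232034466556 tz [ 0.02886884 -0.03151918 -0.01073133] 34.36653290264537
time: 6.15
tool_pos: [565.7, -187.0, 118.4]
tcp_rot: [-179.9, -0.2, -51.7]
ft_force: [-0.2, 0.3, 1.2]
finger_gap: 15.3
-51.665445454007525 tz [ 0.03096376 -0.0405038   0.02134799] 28.466394967965375
```

About 35° counter-clockwise with no resistance, so that is very likely the loosening side. I continue to the stop.

```bash

python3 -m jog '[[0,0,0,-3,0],[0,0,0,-6,0],[0,0,0,-9,0],[0,0,0,-12,0],[0,0,0,-12,0]]'; python3 st.py
python3 -m jog '[[0,0,0,-2,0],[0,0,0,-4,0],[0,0,0,-6,0],[0,0,0,-6,0]]'; python3 st.py
python3 -m jog '[[0,0,0,-1.5,0],[0,0,0,-3,0],[0,0,0,-4,0],[0,0,0,-4,0]]'; python3 st.py
```

```text
time: 6.65
tool_pos: [565.6, -187.0, 118.4]
tcp_rot: [-180.0, -0.2, -39.7]
ft_force: [0.4, -0.8, 0.4]
finger_gap: 15.6
-39.74948365611946 tz [0.07388969 0.02599122 0.00452657] 16.552638732587173
time: 7.05
tool_pos: [565.2, -186.8, 118.4]
tcp_rot: [180.0, -0.1, -33.9]
ft_force: [-2.4, 0.6, 4.3]
finger_gap: 15.2
-33.89074621668899 tz [ 0.25991733  0.46403724 -0.0247605 ] 10.692317950274438
time: 7.45
tool_pos: [564.4, -186.5, 118.4]
tcp_rot: [180.0, 0.0, -29.9]
ft_force: [-6.7, 1.4, 6.6]
finger_gap: 15.4
-29.922252331045918 tz [ 0.53707435  1.11268026 -0.73258437] 6.716629610400513
```

The torque is rising, so the stop is reached after about 55°. I relax 3° and lift gently.

```bash

python3 -m jog '[[0,0,0,2,0],[0,0,0,3,0],[0,0,0,3,0]]'; python3 st.py
python3 -m jog '[[0,0,-0.002,0,0],[0,0,-0.004,0,0],[0,0,-0.006,0,0],[0,0,-0.006,0,0]]'; python3 st.py
```

```text
time: 7.75
tool_pos: [564.5, -186.5, 118.4]
tcp_rot: [180.0, -0.0, -32.9]
ft_force: [-0.4, 0.6, 1.8]
finger_gap: 15.3
-32.93399685458054 tz [0.12783803 0.11090748 0.00148245] 9.729515248870198
time: 8.15
tool_pos: [564.7, -186.6, 124.7]
tcp_rot: [180.0, -0.0, -32.9]
ft_force: [-0.9, -0.5, -1.0]
finger_gap: 15.3
-32.92886632253987 tz [ 0.03274278  0.01272141 -0.03064718] 9.72343367892935
```

```bash

python3 -m jog '[[0,0,-0.01,0,0],[0,0,-0.022,0,0],[0,0,-0.036,0,0],[0,0,-0.05,0,0],[0,0,-0.065,0,0],[0,0,-0.08,0,0],[0,0,-0.092,0,0],[0,0,-0.096,0,0]]' 40; 
python3 -m jog '[[0,0,0,0,0],[0,0,0,0,0],[0,0,0,0,0],[0,0,0,0,0],[0,0,0,0,0]]'; python3 st.py
python3 - <<'E'
from h import *
import cv2
a=[r.snapshot(n)["image"][:,:,::-1] for n in("side","scene")]
cv2.imwrite("pics/fin.png",cv2.resize(np.hstack([a[0][80:380,150:430],a[1][80:380,180:460]]),None,fx=1.4,fy=1.4))
E
```

```text
time: 8.95
tool_pos: [565.5, -186.9, 223.2]
tcp_rot: [-180.0, -0.2, -32.9]
ft_force: [1.2, -0.7, -0.9]
finger_gap: 15.5
time: 9.45
tool_pos: [565.2, -186.8, 222.5]
tcp_rot: [180.0, -0.1, -32.9]
ft_force: [0.3, -0.1, -0.5]
finger_gap: 15.3
-32.922329559576866 tz [ 0.00379919  0.009178   -0.00576449] 9.718651164443168
```

View pics/fin.png

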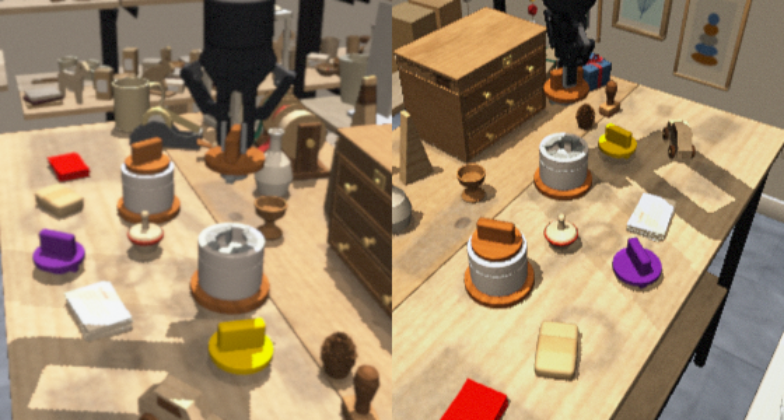

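Both views show the canister open and the cap held level in the fingers above it (left panel px 235, 155). The other cap and the bystanders look undisturbed. I'm handing in.

```bash
python3 -c "
from bench import r
r.hand_in()
s=r.sense();print(s['time'],s['tool_pos'],s['finger_gap'],s['ft_force'])"
```

```text
the job is handed in; nothing more can be done
the job is handed in; nothing more can be done
```

I opened the right-hand canister, the one behind the white gift tags, and handed in at about 9.5 s. The fingers were still holding its cap about 10 cm above the rim.

- **Turning:** The cap loosened counter-clockwise. It turned freely for about 50°, then the torque rose at the stop after about 55°. I backed off 3° and lifted it straight up.
- **Last checks before hand-in:** The finger opening was steady at 15.3 mm on the 16 mm bar. The hand had risen 104 mm from where it gripped, and the wrist force was small and steady. The side and scene pictures show the cap level and clear of the canister. The other cap, egg cup and spinning top looked undisturbed; the wood bird was outside the cropped final picture.
- **Not measured:** I judged the cap's angle from the hand's turn and the stop torque, not from a picture of the seated cap at the stop. I did not read the state again after hand-in. No check failed or disagreed.

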